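Make up the pump coupling kit

TASK

Make up the pump coupling kit in the steel tray: lay the coupling hub, the small bearing, the bolt that has a nut on it and the pipe plug each down flat in the pocket that was cut for it, the hub and the plug standing upright as they are now. The larger sealed bearing and the long bolt without a nut belong to another job, so leave them where they lie. Do not let the bearing drop, a knock ruins it.

Things in the scene. Friction and masses are not known exactly. Their poses are not given: they have to be found in the camera images.
- hub: turned steel coupling hub standing on its flange: flange 66 mm across and 14 mm thick, on it a round boss 36 mm across up to 38 mm in all; 0.4 kg. Origin: centre of its underside, z up. Grip the boss.
- bearing: the small ball bearing, steel ring lying flat, 40 mm across, 12 mm thick; 0.1 kg. Origin: centre of its underside, z up. Grip across the outside.
- bolt_middle (a point): hexagon bolt with a nut run on to it, lying; 68 mm long, 22 mm wide over the hexagons. This point is halfway along, on the bolt's axis, 9.5 mm above what it lies on. y runs along the bolt towards the head (head from 26 to 34 mm, nut from -26 to -17 mm); between them lies the shank, 12 mm thick, to be gripped.
- plug: short zinc-plated pipe plug standing on its hexagon head with the thread up: hexagon 22 mm over flats (25 over corners), 10 mm high, above it the thread, 17 mm across, up to 24 mm. Origin: centre of its underside, z up. Grip the thread.
- nest_hub: grey plastic nest block, 92 x 92 mm and 20 mm high, fixed in a square dark steel tray (196 x 196 mm, 2 x 2 blocks side by side, order and place change; the block's top is 25 mm above the bench). Origin: centre of its underside, 5 mm above the bench; z up. Its top has one round pocket 78 mm across and 12 mm deep, the widest of the four, for the coupling hub.
- nest_bearing: grey plastic nest block, 92 x 92 mm and 20 mm high, fixed in a square dark steel tray (196 x 196 mm, 2 x 2 blocks side by side, order and place change; the block's top is 25 mm above the bench). Origin: centre of its underside, 5 mm above the bench; z up. Its top has one round pocket 54 mm across and 6 mm deep, the middle-sized round one, for the small bearing.
- nest_bolt: grey plastic nest block, 92 x 92 mm and 20 mm high, fixed in a square dark steel tray (196 x 196 mm, 2 x 2 blocks side by side, order and place change; the block's top is 25 mm above the bench). Origin: centre of its underside, 5 mm above the bench; z up. Its top has one oblong pocket 82 mm long (along the block's y) and 36 mm wide, 6 mm deep, for the bolt with nut, either way round.
- nest_plug: grey plastic nest block, 92 x 92 mm and 20 mm high, fixed in a square dark steel tray (196 x 196 mm, 2 x 2 blocks side by side, order and place change; the block's top is 25 mm above the bench). Origin: centre of its underside, 5 mm above the bench; z up. Its top has one round pocket 40 mm across and 9 mm deep, the smallest round one, for the pipe plug.
- long_bolt: look-alike to be left: a longer hexagon bolt without a nut, lying; 89 mm long, 22 mm wide. Origin: its middle, at the underside; y along the bolt towards the head.
- big_bearing: look-alike to be left: a larger bearing with black rubber seals lying flat, 62 mm across, 16 mm thick, bore 30 mm. Origin: centre of its underside.

How it is judged:
By the outcome, as a careful person would: the job done as asked, in the order asked, and still so for the second after the job is handed in, with the robot touching nothing.
It also fails if it takes over 99 s, if anything falls off the work surface, if the arm or the gripper's body presses on something with over 40 N, if the wrist force passes 120 N, or if a joint passes its speed limit or range.

ROBOT

A 6-joint arm with a two-finger parallel gripper is mounted at the origin on a cart in front of the work surface, level with it; the furniture and walls round the work are solid. World frame = base frame: x ahead of the robot, y to its left, z up, the work surface at z = 0. Lengths are in m, angles in rad, forces in N, time in s.
With the tool pointing down it reaches from about 0.325 to 1 m from the base axis. Payload 5.1 kg.
Tool frame: the origin (TCP) lies on the centre line of the jaws, within the pads' length; the fingertips stand 22 mm ahead of it and the grasp point (between the pads) lies 3 mm ahead of it; z points along the fingers, y is the line along which they close (so a half turn about z gives the same grasp; the last joint's range is limited). The gripper opens to 85 mm and grips with 20 to 120 N. Pads are 22 mm wide; open, the fingers measure 114 mm over their backs; the gripper's body (76 mm by 85 mm) begins 54 mm behind the grasp point. The pads swing forward as they close: fully open they stand 13 mm farther back than shut.
Start: joints at [-1.249, 0.124, 1.65, -0, 1.367, -0.083], TCP at [0.256, -0.597, 0.253] pointing down, gripper open.
Joint ranges: [-2.61, 2.61], [-1.02, 2.33], [0.03, 2.71], [-1.35, 4.49], [0.32, 2.68], [-2.91, 2.91]. Speed limits (rad/s): [2.57, 2.57, 3.14, 3.14, 3.14, 3.14].

INTERFACE

Orientations are given as a rotation vector (axis times angle).
In Python, from rig import ctrl gives the robot as it stands.
- The arm moves only by the shell command python3 -m creep 'ROWS' [FORCE]. ROWS is JSON, a list of rows, each a list of 7 numbers: the opening, from 0 (shut) to 1 (fully open), then the shift along the tool's x, y, z normalised to -1 to 1, where 1 is 0.3 m, then the turn, a rotation vector about the tool's x, y, z normalised to -1 to 1, where 1 is 2 pi rad. A call has 1 to 8 rows; each row shifts and turns the commanded pose from where the row before left it, along the tool's axes as they then stand; what a row does not reach is not made up. A row lasts 1/10 s, in which the tool goes at most 50 mm and 8.59 degrees, less where a joint would pass 70% of its speed; a pose out of reach is approached as far as the arm can. A call with a number of a shift or a turn outside -1 to 1 is refused whole. A call with a gripper value outside its range is refused whole. The fingers move at their own pace and stop on an object; FORCE is the grip in N (left out, the last holds). Time passes only in rows, so rows that do not move let the fingers close. It gives the time, the measured TCP pose, the force, the opening and the grip force at its end, in the units of the state.
- ctrl.sense(): the state, without advancing time (a new reading comes with each control period).
- ctrl.get_image(name): name is "side" or "top" or "wrist"; returns a dict with "img" (420x560x3 uint8, red, green, blue), "fx", "fy", "cx", "cy" (pixels), "D" ([k1, k2, p1, p2, k3] as OpenCV has them; the pictures are not rectified), "origin" and "attitude" of the camera in the world; the wrist camera has in their place "T_tool_cam" (4x4, takes a point from camera to tool coordinates, whose origin is the TCP and whose axes are the flange's). Camera axes: x right, y down, z forward; pixel columns grow to the right and rows downward; lengths in m; the calibration is good to about 2 mm. A picture is of the moment at which its call begins: read the wrist's pose just before it. There is no depth.
- ctrl.finish_job(): hands the job in; it is judged then, once.
The state is a dict: "time": time; "joint_pos": joint angles; "joint_vel": joint speeds; "joint_torque": joint torques, N m; "position": TCP position; "ee_rot": TCP orientation; "wrist_force": force on the tool from outside, world axes, zero at the start; "ft_torque": the same for the moment, N m; "finger_gap": finger opening in m; "gripper_force": force on a finger pad.
Only numpy, scipy, OpenCV 4.12 (cv2) and the standard library are available. Lean on these libraries where they do the work, as an engineer would, in place of code of your own. Each camera call takes 0.05 s, during which the arm holds its last target. There are 200 camera calls.

## Working session

There is one attempt and no reset: what is moved stays moved. The work goes in short steps, Python scripts to look and compute and a shell command to move; the robot and the scene stay as the last step left them, time stands still between calls to the robot, and variables do not carry over. Pictures are saved under pics/ and viewed, at most 14 in all, crops included, and the job is handed in when it is done.

```bash
ls; mkdir -p pics
python3 - <<'E'
from rig import ctrl
import cv2
s=ctrl.sense();print({k:s[k] for k in('time','position','ee_rot','finger_gap','wrist_force')})
for n in('top','side'):
    d=ctrl.get_image(n);cv2.imwrite(f'pics/{n}0.png',d['img'][:,:,::-1]);print(n,{k:v for k,v in d.items() if k!='img'})
d=ctrl.get_image('wrist');print(d['T_tool_cam'],d['fx'],d['fy'],d['cx'],d['cy'],d['D'])
E
```

```text
pics
{'time': 0.0, 'position': array([ 0.25578578, -0.59694472,  0.25205696]), 'ee_rot': array([-3.07540369e+00, -6.31192778e-01,  4.26574710e-04]), 'finger_gap': 0.085655218926617, 'wrist_force': array([-0.32781613, -0.55702602, -0.01080997])}
top {'fx': 379.52947893947487, 'fy': 379.52947893947487, 'cx': 277.98155857822417, 'cy': 204.08313651513689, 'D': array([-0.00536722,  0.        ,  0.        ,  0.        ,  0.        ]), 'origin': array([0.41897633, 0.00619065, 1.04368222]), 'attitude': array([-2.12750209,  2.17306531, -0.08816089])}
side {'fx': 521.8773326445364, 'fy': 521.8773326445364, 'cx': 279.21596538332506, 'cy': 199.3365580036731, 'D': array([-0.04414407,  0.        ,  0.        ,  0.        ,  0.        ]), 'origin': array([0.6189085 , 1.55177138, 0.82603659]), 'attitude': array([-0.10470897, -2.67048728,  1.62191611])}
[[ 1.50000591e-03 -9.44361108e-01 -3.28907051e-01  8.39773355e-02]
 [ 9.99998871e-01  1.38819245e-03  5.74780182e-04  3.43287647e-04]
 [-8.62137650e-05 -3.28907542e-01  9.44362124e-01 -1.20515422e-01]
 [ 0.00000000e+00  0.00000000e+00  0.00000000e+00  1.00000000e+00]] 332.56299623096004 332.56299623096004 276.73545856622206 206.92458769596183 [-0.05265497  0.          0.          0.          0.        ]
```

View pics/top0.png

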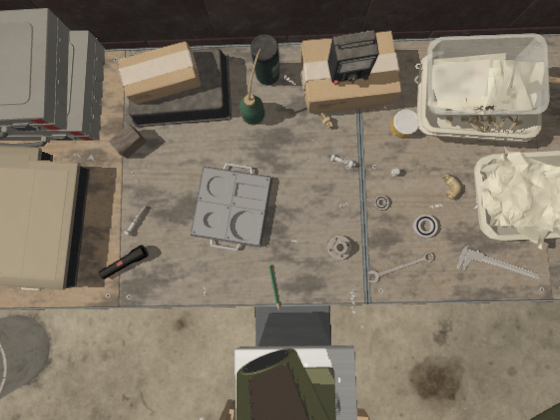

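View pics/side0.png

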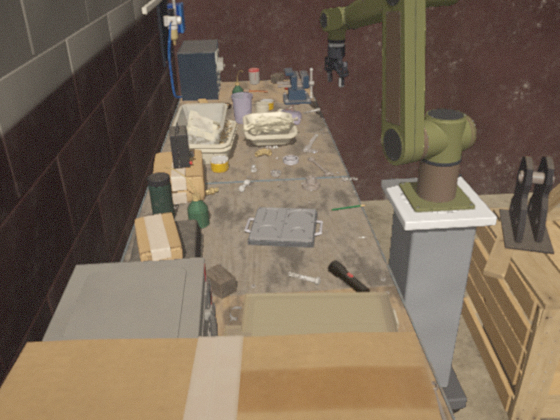

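The top view shows the tray at about (232,205), the hub at (340,247), and the bolt with nut at (343,160). The plug is near (396,172), the small bearing at (382,202), the big bearing at (425,226) and the long bolt at (136,220). I'll enlarge it and calculate positions.

```bash
cat > h.py <<'E'
from rig import ctrl
import cv2, numpy as np
from scipy.spatial.transform import Rotation as R
def cam(name):
    s=ctrl.sense(); d=ctrl.get_image(name)
    if name=='wrist':
        T=np.eye(4);T[:3,:3]=R.from_rotvec(s['ee_rot']).as_matrix();T[:3,3]=s['position'];T=T@d['T_tool_cam']
        d['R'],d['o']=T[:3,:3],T[:3,3]
    else: d['R'],d['o']=R.from_rotvec(d['attitude']).as_matrix(),d['origin']
    d['K']=np.array([[d['fx'],0,d['cx']],[0,d['fy'],d['cy']],[0,0,1]]);return d
def pt(d,uv,z):
    "pixel(s) -> world points on plane z"
    p=cv2.undistortPoints(np.float64(uv).reshape(-1,1,2),d['K'],d['D'])[:,0]
    r=np.c_[p,np.ones(len(p))]@d['R'].T
    return d['o']+r*((z-d['o'][2])/r[:,2:])
def pix(d,P):
    Rc=d['R'].T;return cv2.projectPoints(np.float64(P).reshape(-1,1,3),cv2.Rodrigues(Rc)[0],-Rc@d['o'],d['K'],d['D'])[0][:,0]
def rel(target,ang=None):
    "shift in tool axes (units of 0.3 m) to bring the TCP to target; yaw in units of 2pi about tool z to put tool y along ang"
    s=ctrl.sense();M=R.from_rotvec(s['ee_rot']).as_matrix()
    o=M.T@(np.array(target)-s['position'])/.3
    print('pos',s['position'].round(4),'shift',o.round(4),'y-ang deg',np.degrees(np.arctan2(M[1,1],M[0,1])).round(1),'tilt',M[:,2].round(3),'t',s['time'])
    if ang is not None:
        a=np.arctan2(M[1,1],M[0,1]);dd=(ang-a+np.pi/2)%np.pi-np.pi/2
        print('turn about tool z',round(-dd/2/np.pi,4),'j6',s['joint_pos'][5])
def save(d,n,box=None,f=1):
    i=d['img'][:,:,::-1]
    if box: i=i[box[1]:box[3],box[0]:box[2]]
    cv2.imwrite(f'pics/{n}.png',cv2.resize(i,None,fx=f,fy=f,interpolation=cv2.INTER_CUBIC))
E
python3 - <<'E'
from h import *
d=cam('top')
for n,uv,z in [('hub',(340,247),.038),('bolt',(343,160),.01),('plug',(396,172),.024),('bear',(382,202),.012),('long',(136,220),.01),('tray',(232,205),.025),('TL',(218,186),.025),('TR',(250,192),.025),('BL',(214,219),.025),('BR',(244,223),.025)]: print(n,pt(d,uv,z)[0].round(3))
save(d,'topL',(180,150,290,260),5); save(d,'topR',(315,140,445,265),4.6)
s=ctrl.sense();print(s['joint_pos'])
E
```

```text
hub [ 0.415 -0.126  0.038]
bolt [ 0.653 -0.147  0.01 ]
plug [ 0.613 -0.286  0.024]
bear [ 0.534 -0.248  0.012]
long [0.499 0.428 0.01 ]
tray [0.533 0.16  0.025]
TL [0.586 0.198 0.025]
TR [0.568 0.11  0.025]
BL [0.496 0.209 0.025]
BR [0.484 0.127 0.025]
[-1.24859335e+00  1.24238960e-01  1.65113001e+00 -1.18532155e-05
  1.36753282e+00 -8.25969928e-02]
```

View pics/topL.png

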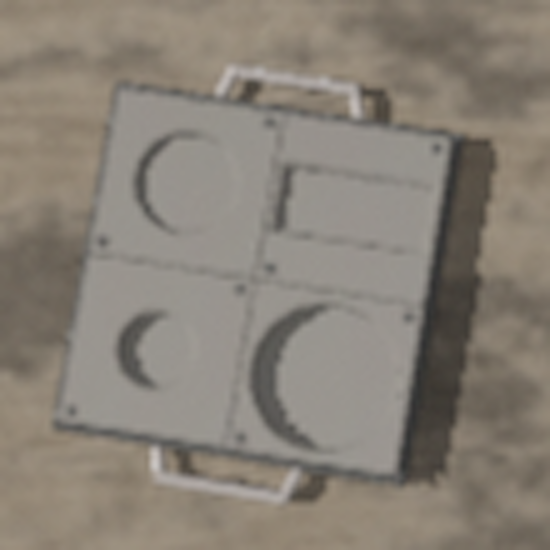

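View pics/topR.png

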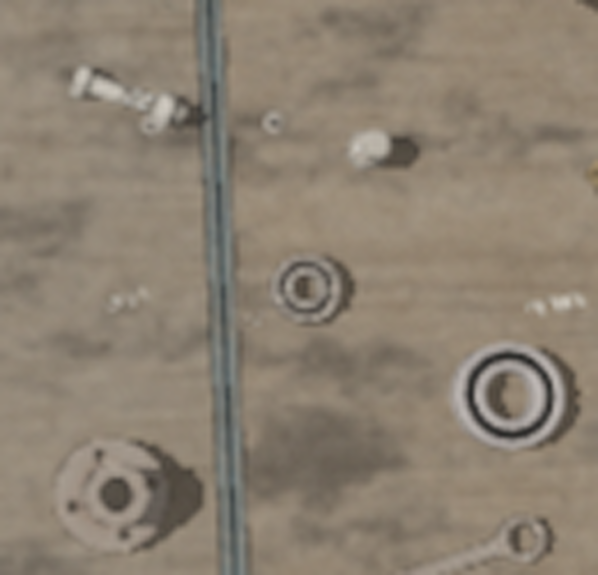

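Run:
```python
from h import *
d=cam('top')
c=lambda o,f,u,v:((u+.5)/f-.5+o[0],(v+.5)/f-.5+o[1])
L=lambda u,v,z:pt(d,c((180,150),5,u,v),z)[0]
Q=lambda u,v,z:pt(d,c((315,140),4.6,u,v),z)[0]
print('corners',[L(*p,.025)[:2].round(4) for p in[(117,85),(460,135),(405,482),(55,425)]])
C=np.array([L(*p,.025) for p in[(117,85),(460,135),(405,482),(55,425)]]);m=C.mean(0);ex=(C[1]+C[2]-C[0]-C[3])/2;ey=(C[0]+C[1]-C[2]-C[3])/2
print(m,np.linalg.norm(ex),np.linalg.norm(ey),np.degrees(np.arctan2(ey[1],ey[0])))
ux,uy=ex/np.linalg.norm(ex)*.046,ey/np.linalg.norm(ey)*.046
for n,a,b,p in(('bear',-1,1,(187,183)),('bolt',1,1,(352,208)),('plug',-1,-1,(155,350)),('hub',1,-1,(320,377))): print('nest',n,(m+a*ux+b*uy).round(4),L(*p,.025).round(4))
print('hub',Q(118,493,.038),'bearing',Q(308,288,.012),'bolt',Q(85,80,.01),Q(160,111,.01),'plug',Q(371,147,.022))
h=Q(118,493,.038);rel([h[0],h[1],.16],np.pi/2)
```

```text
corners [array([0.6413, 0.239 ]), array([0.6087, 0.0508]), array([0.4213, 0.0835]), array([0.4555, 0.2722])]
[0.53172532 0.16138889 0.025     ] 0.19142130930587448 0.18949243285665276 -10.02164061599959
nest bear [0.5851 0.1987 0.025 ] [0.5859 0.2004 0.025 ]
nest bolt [0.569  0.1081 0.025 ] [0.5699 0.1102 0.025 ]
nest plug [0.4945 0.2147 0.025 ] [0.4949 0.218  0.025 ]
nest hub [0.4784 0.1241 0.025 ] [0.4784 0.1286 0.025 ]
hub [ 0.41513837 -0.12664522  0.038     ] bearing [ 0.53307105 -0.24630367  0.012     ] bolt [ 0.6622577  -0.11985421  0.01      ] [ 0.64210762 -0.16398009  0.01      ] plug [ 0.61471857 -0.28487503  0.022     ]
pos [ 0.2559 -0.5972  0.2527] shift [ 1.1057 -1.2324  0.3103] y-ang deg -66.8 tilt [-0.     0.001 -1.   ] t 0.25
turn about tool z 0.0644 j6 -0.08258607934425624
```

```bash
python3 -m creep '[[1,0.08,-0.09,0.02,0,0,0],[1,0.08,-0.09,0.02,0,0,0],[1,0.08,-0.09,0.02,0,0,0],[1,0.08,-0.09,0.02,0,0,0],[1,0.08,-0.09,0.02,0,0,0],[1,0.08,-0.09,0.02,0,0,0],[1,0.08,-0.09,0.02,0,0,0],[1,0.08,-0.09,0.02,0,0,0]]' 40
python3 -m creep '[[1,0.08,-0.09,0.02,0,0,0],[1,0.08,-0.09,0.02,0,0,0],[1,0.08,-0.09,0.02,0,0,0],[1,0.08,-0.09,0.02,0,0,0],[1,0.08,-0.09,0.02,0,0,0],[1,0.065,-0.06,0.02,0,0,0],[1,0,0,0.05,0,0,0.016],[1,0,0,0,0,0,0.016]]'
python3 -m creep '[[1,0,0,0,0,0,0.016],[1,0,0,0,0,0,0.016],[1,0,0,0,0,0,0],[1,0,0,0,0,0,0]]'
python3 - <<'E'
from h import *
rel([.4151,-.1266,.16],np.pi/2);d=cam('wrist');save(d,'w1')
E
```

```text
time: 1.05
position: [0.3476, -0.3219, 0.2051]
ee_rot: [3.077, 0.631, 0.0]
wrist_force: [1.2, -0.5, 0.1]
finger_gap: 0.0852
gripper_force: 0.0
time: 1.85
position: [0.4143, -0.1262, 0.1523]
ee_rot: [-3.124, -0.316, 0.005]
wrist_force: [0.4, 0.1, -0.5]
finger_gap: 0.0852
gripper_force: 0.0
time: 2.25
position: [0.4153, -0.1277, 0.1544]
ee_rot: [3.142, 0.007, 0.0]
wrist_force: [0.5, -0.1, -0.8]
finger_gap: 0.0856
gripper_force: 0.0
pos [ 0.4153 -0.1277  0.1544] shift [-0.0007 -0.0038 -0.0188] y-ang deg -89.7 tilt [ 0. -0. -1.] t 2.25
turn about tool z 0.0008 j6 1.1440251730789015
```

View pics/w1.png

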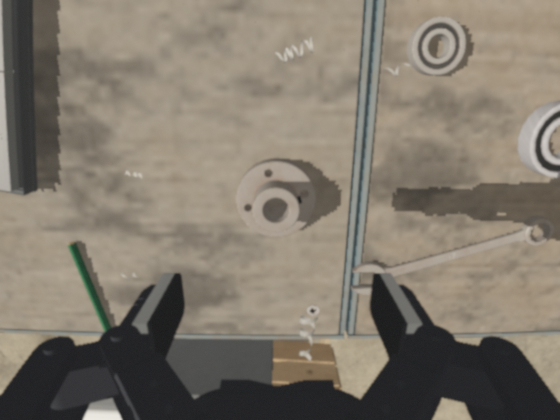

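The hub's boss top is centred near (276,210) and its flange near (276,195). The small bearing is at (439,45).

Run:
```python
from h import *
d=cam('wrist')
print('boss',pt(d,(276,210),.038),'flange',pt(d,(276,195.5),.014),'bear',pt(d,(438.5,45),.012))
h=pt(d,(276,210),.038)[0];rel([h[0],h[1],.039])
```

```text
boss [[ 0.41454965 -0.12803518  0.038     ]] flange [[ 0.41858823 -0.12797282  0.014     ]] bear [[ 0.53419601 -0.24635683  0.012     ]]
pos [ 0.4153 -0.1278  0.1544] shift [-0.0027  0.0009  0.3846] y-ang deg -89.8 tilt [ 0. -0. -1.] t 2.35
```

```bash
python3 -m creep '[[1,0.004,0,0.08,0,0,0],[1,0,0,0.08,0,0,0],[0.7,0,0,0.08,0,0,0],[0.7,0,0,0.06,0,0,0],[0.7,0,0,0.04,0,0,0],[0.7,0,0,0.025,0,0,0],[0.7,0,0,0.02,0,0,0],[0.7,0,0,0,0,0,0]]' 60
python3 -m creep '[[0,0,0,0,0,0,0],[0,0,0,0,0,0,0],[0,0,0,0,0,0,0],[0,0,0,0,0,0,0],[0,0,0,0,0,0,0],[0,0,0,0,0,0,0]]'
python3 -m creep '[[0,0,0,0,0,0,0],[0,0,0,-0.02,0,0,0],[0,0,0,-0.05,0,0,0],[0,0,0,-0.08,0,0,0],[0,0,0,-0.1,0,0,0],[0,0,0,0,0,0,0]]'
python3 - <<'E'
from h import *
rel([.4788,.126,.13],np.radians(80)); save(cam('wrist'),'w2')
E
```

```text
time: 3.15
position: [0.4165, -0.1277, 0.0386]
ee_rot: [-3.141, -0.004, 0.001]
wrist_force: [0.2, 0.1, 0.3]
finger_gap: 0.0599
gripper_force: 0.0
time: 3.75
position: [0.4174, -0.1279, 0.04]
ee_rot: [3.141, 0.004, 0.003]
wrist_force: [-1.6, 2.3, 6.8]
finger_gap: 0.0334
gripper_force: 60.8
time: 4.35
position: [0.4189, -0.1289, 0.1175]
ee_rot: [3.138, 0.004, 0.012]
wrist_force: [1.0, -0.2, -4.3]
finger_gap: 0.0334
gripper_force: 60.4
pos [ 0.4189 -0.1289  0.1175] shift [ 0.2024 -0.8488 -0.0433] y-ang deg -89.8 tilt [ 0.007 -0.004 -1.   ] t 4.35
turn about tool z 0.0282 j6 1.1472237073720741
```

View pics/w2.png

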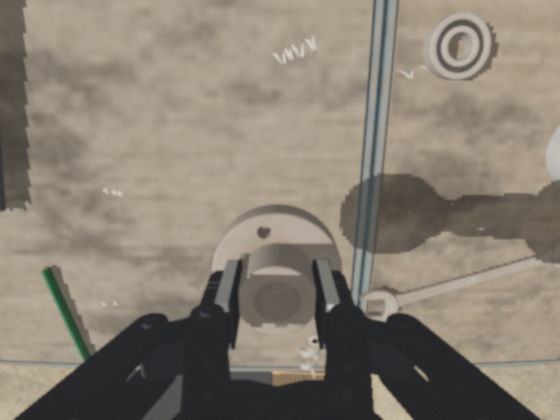

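The hub is gripped square. I'll carry it up towards the tray and look at the pockets on the way.

```bash
python3 -m creep '[[0,0.02,-0.06,-0.06,0,0,0],[0,0.02,-0.1,-0.06,0,0,0],[0,0.02,-0.11,-0.06,0,0,0],[0,0.02,-0.11,-0.04,0,0,0],[0,0.02,-0.11,-0.04,0,0,0.014],[0,0.02,-0.11,-0.02,0,0,0.014],[0,0,-0.1,0,0,0,0],[0,0,-0.07,0,0,0,0]]'
python3 -m creep '[[0,0,0,0,0,0,0],[0,0,0,0,0,0,0]]'
python3 - <<'E'
from h import *
rel([.4788,.126,.13],np.radians(80)); save(cam('wrist'),'w3')
E
```

```text
time: 5.2
position: [0.4627, 0.1036, 0.1952]
ee_rot: [3.129, -0.27, -0.006]
wrist_force: [-0.2, 0.4, -3.6]
finger_gap: 0.0336
gripper_force: 60.8
time: 5.4
position: [0.4625, 0.1019, 0.1953]
ee_rot: [3.129, -0.27, -0.006]
wrist_force: [-0.6, 0.2, -4.2]
finger_gap: 0.0334
gripper_force: 61.0
pos [0.4625 0.1019 0.1953] shift [ 0.0405 -0.0888  0.2173] y-ang deg -99.9 tilt [-0.004 -0.001 -1.   ] t 5.4
turn about tool z 0.0004 j6 1.8468103717626279
```

View pics/w3.png

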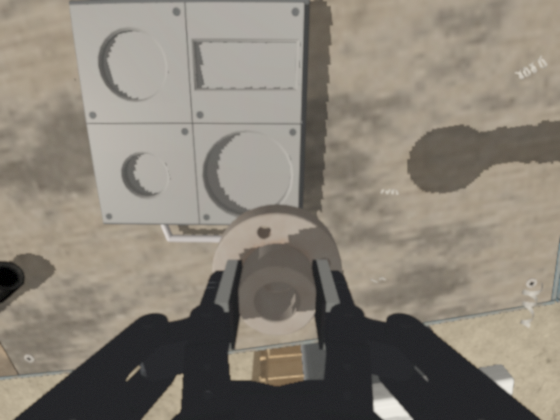

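The tray is seen whole. The hub pocket is at (248,172), the bearing pocket (133,64), the oblong (247,65), the plug pocket (145,174), and the seam crosses at (191,123).

Run:
```python
from h import *
d=cam('wrist')
P={n:pt(d,u,.025)[0] for n,u in dict(hub=(248,172),bearing=(133,64),bolt=(247,65),plug=(145,174),seam=(191,123)).items()}
for k,v in P.items(): print(k,v[:2].round(4))
a=P['bolt']-P['hub'];b=P['bearing']-P['plug'];print(np.linalg.norm(a),np.linalg.norm(b),np.degrees(np.arctan2(*(a+b)[[1,0]])), (P['hub']+P['bearing']+P['bolt']+P['plug'])/4)
# where the held hub stands: grip axis vs flange bottom centre
h=P['hub'];rel([h[0],h[1],.054],np.radians(80))
```

```text
hub [0.4822 0.123 ]
bearing [0.5877 0.1982]
bolt [0.5699 0.1062]
plug [0.4966 0.2152]
seam [0.5328 0.1627]
0.08927449986964484 0.09265999934223532 -10.695386906056003 [0.53407083 0.16064433 0.025     ]
pos [0.4629 0.1012 0.1962] shift [ 0.0517 -0.083   0.4738] y-ang deg -100.0 tilt [-0.003 -0.001 -1.   ] t 5.5
turn about tool z 0.0001 j6 1.8470093829105592
```

```bash
python3 -m creep '[[0,0.046,-0.085,0.06,0,0,0],[0,0,0,0.08,0,0,0],[0,0,0,0.08,0,0,0],[0,0,0,0.08,0,0,0],[0,0,0,0.06,0,0,0],[0,0,0,0,0,0,0],[0,0,0,0,0,0,0]]'
python3 - <<'E'
from h import *
rel([.4805,.124,.054],np.radians(80)); save(cam('wrist'),'w4')
E
```

```text
time: 6.2
position: [0.4816, 0.1239, 0.0897]
ee_rot: [3.129, -0.274, -0.001]
wrist_force: [1.0, 0.1, -3.7]
finger_gap: 0.0336
gripper_force: 61.4
pos [0.4816 0.1239 0.0897] shift [-0.0037  0.0004  0.1191] y-ang deg -100.0 tilt [-0.001 -0.    -1.   ] t 6.2
turn about tool z 0.0 j6 1.8892539421480576
```

View pics/w4.png

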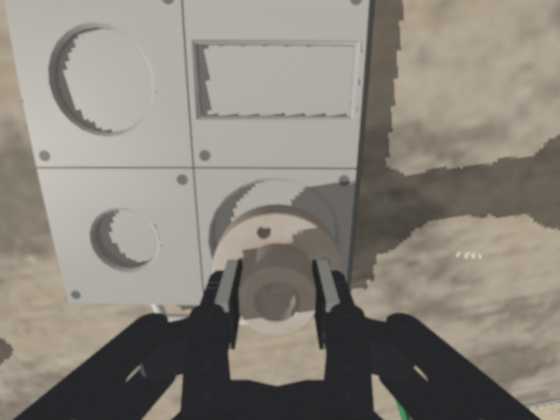

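```bash
python3 - <<'E'
from h import *
d=cam('wrist');s=ctrl.sense();M=R.from_rotvec(s['ee_rot']).as_matrix()
p=pt(d,[(277,179),(210,240),(343,240),(102,79),(277,79),(125,239)],.025);print(((p-s['position'])@M*1000).round(1)); print(p.round(4))
print('flange far edge, z',((pt(d,[(277,206)],s['position'][2]-.026)-s['position'])@M*1000).round(1))
E
python3 -m creep '[[0,0,0,0.05,0,0,0],[0,0,0,0.03,0,0,0],[0,0,0,0.015,0,0,0],[0,0,0,0.01,0,0,0],[0,0,0,0.005,0,0,0],[0,0,0,0,0,0,0]]'
```

```text
[[ 36.    1.3  66.4]
 [ -2.6 -39.9  66.3]
 [ -2.5  42.   66.2]
 [ 91.2 -92.3  66.6]
 [ 90.4   1.2  66.5]
 [ -2.2 -93.   66.4]]
[[0.5183 0.1169 0.025 ]
 [0.4873 0.1642 0.025 ]
 [0.4733 0.0835 0.025 ]
 [0.5888 0.1995 0.025 ]
 [0.5718 0.1076 0.025 ]
 [0.4969 0.2164 0.025 ]]
flange far edge, z [[33.5  1.3 26.1]]
time: 6.9
position: [0.4819, 0.1247, 0.057]
ee_rot: [-3.13, 0.272, -0.0]
wrist_force: [0.0, 0.2, -3.4]
finger_gap: 0.0336
gripper_force: 61.4
```

```bash
python3 -m creep '[[0,-0.007,0.002,0,0,0,0],[0,0,0,0.005,0,0,0],[0,0,0,0.005,0,0,0],[0,0,0,0,0,0,0]]'
python3 -m creep '[[0,0,0,0.005,0,0,0],[0,0,0,0,0,0,0],[0,0,0,0,0,0,0]]'
```

```text
time: 7.3
position: [0.4794, 0.1244, 0.0536]
ee_rot: [3.13, -0.272, -0.0]
wrist_force: [0.3, 0.2, -3.2]
finger_gap: 0.0336
gripper_force: 61.4
time: 7.6
position: [0.4797, 0.1245, 0.0531]
ee_rot: [3.13, -0.272, -0.0]
wrist_force: [-4.2, -0.9, 4.6]
finger_gap: 0.0333
gripper_force: 62.3
```

```bash
python3 -m creep '[[0.6,0,0,0,0,0,0],[0.6,0,0,0,0,0,0],[0.6,0,0,0,0,0,0],[0.6,0,0,0,0,0,0],[0.6,0,0,-0.02,0,0,0],[0.6,0,0,-0.06,0,0,0],[0.6,0,0,-0.1,0,0,0],[0.6,0,0,-0.1,0,0,0]]'
python3 -m creep '[[0.8,0,0.04,-0.1,0,0,0],[0.8,0,0.08,-0.05,0,0,0],[0.8,0,0.1,0,0,0,0],[0.8,0,0,0,0,0,0]]'
python3 - <<'E'
from h import *
rel([.534,-.2463,.15],np.radians(90)); save(cam('wrist'),'w5')
E
```

```text
time: 8.4
position: [0.4791, 0.1244, 0.1371]
ee_rot: [3.13, -0.272, -0.002]
wrist_force: [0.5, 0.3, 0.1]
finger_gap: 0.051
gripper_force: 0.0
time: 8.8
position: [0.4683, 0.0576, 0.1827]
ee_rot: [3.129, -0.276, 0.004]
wrist_force: [0.4, -0.0, 0.2]
finger_gap: 0.0684
gripper_force: 0.0
pos [0.4683 0.0576 0.1827] shift [0.3927 0.9588 0.1101] y-ang deg -100.1 tilt [ 0.002 -0.001 -1.   ] t 8.8
turn about tool z -0.028 j6 1.7559878304346124
```

View pics/w5.png

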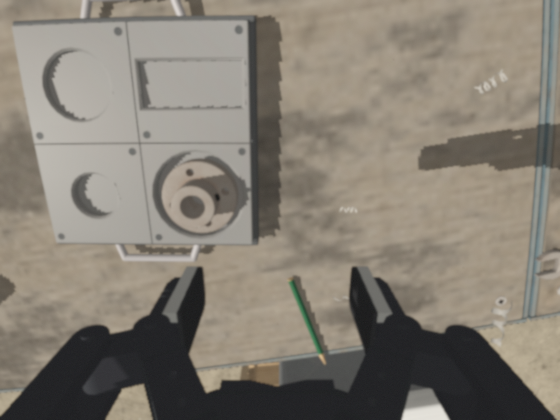

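The hub sits in its pocket at (197,193). Next is the bearing.

```bash
python3 -m creep '[[0.6,0.05,0.12,0,0,0,0],[0.6,0.05,0.12,0,0,0,0],[0.6,0.05,0.12,0,0,0,0],[0.6,0.05,0.12,0.02,0,0,0],[0.6,0.05,0.12,0.02,0,0,0],[0.6,0.05,0.12,0.02,0,0,0],[0.6,0.05,0.12,0.02,0,0,0],[0.6,0.04,0.09,0.02,0,0,0]]'
python3 -m creep '[[0.6,0,0.03,0,0,0,-0.014],[0.6,0,0,0,0,0,-0.014],[0.6,0,0,0,0,0,0],[0.6,0,0,0,0,0,0]]'
python3 - <<'E'
from h import *
rel([.534,-.2463,.03],np.radians(90)); d=cam('wrist');save(d,'w6');g=cv2.cvtColor(d['img'],cv2.COLOR_RGB2GRAY)
c=cv2.HoughCircles(cv2.medianBlur(g,3)[:300],cv2.HOUGH_GRADIENT,1,30,param1=120,param2=22,minRadius=18,maxRadius=50);print(c)
E
```

```text
time: 9.65
position: [0.536, -0.2368, 0.1506]
ee_rot: [-3.129, 0.272, 0.0]
wrist_force: [0.3, 0.9, 0.8]
finger_gap: 0.0515
gripper_force: 0.0
time: 10.05
position: [0.534, -0.2437, 0.1509]
ee_rot: [-3.141, -0.002, 0.001]
wrist_force: [-0.1, -0.1, 0.3]
finger_gap: 0.051
gripper_force: 0.0
pos [ 0.534  -0.2437  0.1509] shift [0.     0.0089 0.4031] y-ang deg -89.9 tilt [-0.     0.001 -1.   ] t 10.05
turn about tool z 0.0003 j6 1.0494844816052125
[[[403.5 270.5  26.6]
  [280.5 199.5  23.2]
  [517.5 156.5  31.2]]]
```

View pics/w6.png

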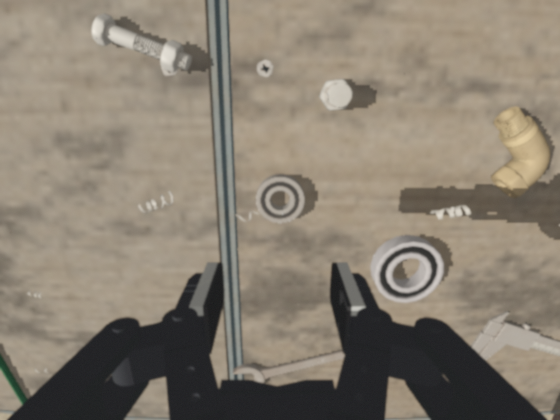

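The small bearing is at (280,200), the plug at (337,95), the bolt from its head (103,30) to its nut (172,57), and the big bearing at (408,270). I'll first touch clear bench at the 40 mm opening to learn where the fingertips are.

```bash
python3 -m creep '[[0.48,-0.075,0.02,0.08,0,0,0],[0.48,-0.075,0.02,0.08,0,0,0],[0.48,0,0,0.08,0,0,0],[0.48,0,0,0.08,0,0,0],[0.48,0,0,0.04,0,0,0],[0.48,0,0,0.02,0,0,0],[0.48,0,0,0,0,0,0],[0.48,0,0,0,0,0,0]]'
python3 -m creep '[[0.48,0,0,0.01,0,0,0],[0.48,0,0,0.005,0,0,0],[0.48,0,0,0,0,0,0]]'
python3 -m creep '[[0.48,0,0,0.006,0,0,0],[0.48,0,0,0,0,0,0]]'
python3 - <<'E'
from h import *
d=cam('wrist')
import math
E
```

```text
time: 10.9
position: [0.4897, -0.2568, 0.0384]
ee_rot: [3.141, 0.004, 0.002]
wrist_force: [0.4, -0.2, 0.5]
finger_gap: 0.0411
gripper_force: 0.0
time: 11.2
position: [0.4889, -0.2566, 0.033]
ee_rot: [3.141, 0.004, 0.0]
wrist_force: [0.5, 0.1, -0.3]
finger_gap: 0.0411
gripper_force: 0.0
time: 11.4
position: [0.4887, -0.2565, 0.0308]
ee_rot: [-3.141, -0.004, 0.0]
wrist_force: [-0.1, 0.5, 0.8]
finger_gap: 0.0411
gripper_force: 0.0
```

```bash
python3 -m creep '[[0.48,0,0,0.008,0,0,0],[0.48,0,0,0.005,0,0,0],[0.48,0,0,0,0,0,0]]'
python3 -m creep '[[0.48,0,0,0.006,0,0,0],[0.48,0,0,0,0,0,0]]'
python3 -m creep '[[0.48,0,0,0.006,0,0,0],[0.48,0,0,0,0,0,0]]'
```

```text
time: 11.75
position: [0.4885, -0.2563, 0.0267]
ee_rot: [-3.141, -0.004, 0.001]
wrist_force: [0.3, 0.6, 0.0]
finger_gap: 0.0412
gripper_force: 0.0
time: 11.95
position: [0.4887, -0.2564, 0.0251]
ee_rot: [-3.141, -0.004, 0.001]
wrist_force: [0.0, -0.5, 0.5]
finger_gap: 0.0409
gripper_force: 0.0
time: 12.15
position: [0.4887, -0.2565, 0.0233]
ee_rot: [-3.141, -0.004, 0.001]
wrist_force: [-0.2, 0.9, -0.4]
finger_gap: 0.0409
gripper_force: 0.0
```

```bash
python3 -m creep '[[0.48,0,0,0.007,0,0,0],[0.48,0,0,0,0,0,0]]'
python3 -m creep '[[0.48,0,0,0.006,0,0,0],[0.48,0,0,0,0,0,0]]'
python3 -m creep '[[0.48,0,0,0.006,0,0,0],[0.48,0,0,0,0,0,0]]'
```

```text
time: 12.35
position: [0.4886, -0.2564, 0.0211]
ee_rot: [-3.141, -0.004, 0.001]
wrist_force: [0.2, 0.3, 0.2]
finger_gap: 0.041
gripper_force: 0.0
time: 12.55
position: [0.489, -0.2566, 0.0204]
ee_rot: [-3.141, -0.004, 0.0]
wrist_force: [-2.1, 1.8, 6.0]
finger_gap: 0.0412
gripper_force: 2.7
time: 12.75
position: [0.489, -0.2567, 0.0204]
ee_rot: [-3.141, -0.004, 0.002]
wrist_force: [-8.0, 3.6, 17.4]
finger_gap: 0.0411
gripper_force: 8.8
```

Fingertips stand 20.4 mm ahead at this opening, so the TCP should be at z = 0.0276 to hold the bearing's top 5 mm.

```bash
python3 -m creep '[[0.48,0,0,-0.06,0,0,0],[0.6,0,0,-0.12,0,0,0],[0.6,0.05,-0.01,-0.12,0,0,0],[0.6,0.05,-0.01,-0.05,0,0,0],[0.6,0.05,-0.01,0,0,0,0],[0.6,0,0,0,0,0,0],[0.6,0,0,0,0,0,0]]'
python3 - <<'E'
from h import *
d=cam('wrist');g=cv2.cvtColor(d['img'],cv2.COLOR_RGB2GRAY)
u=pix(d,[[.534,-.2463,.012]])[0];print('expect',u)
c=cv2.HoughCircles(cv2.medianBlur(g,3),cv2.HOUGH_GRADIENT,1,10,param1=120,param2=20,minRadius=12,maxRadius=45)[0]
for q in c[np.hypot(c[:,0]-u[0],c[:,1]-u[1])<25]: print(q,pt(d,q[:2],.012).round(4))
save(d,'w7',(180,120,400,300),3)
rel([.534,-.2463,.0278],np.radians(90))
E
```

```text
time: 13.45
position: [0.5328, -0.2466, 0.1206]
ee_rot: [-3.14, -0.005, 0.005]
wrist_force: [0.4, 0.6, -0.2]
finger_gap: 0.0511
gripper_force: 0.0
expect [275.41466085 210.55667861]
[279.5 209.5  23.9] [[ 0.5348 -0.2493  0.012 ]]
[276.5 199.5  19.9] [[ 0.5425 -0.2471  0.012 ]]
[268.5 205.5  13.4] [[ 0.5379 -0.2412  0.012 ]]
[271.5 216.5  13.2] [[ 0.5293 -0.2434  0.012 ]]
pos [ 0.5324 -0.2467  0.1204] shift [ 0.0064 -0.0007  0.3087] y-ang deg -89.8 tilt [-0.004  0.002 -1.   ] t 13.5
turn about tool z 0.0005 j6 1.0427049248924516
```

View pics/w7.png

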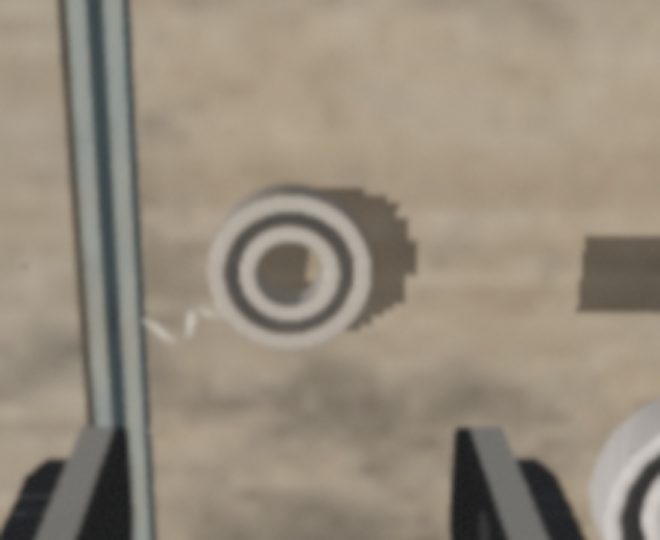

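```bash
python3 -m creep '[[0.6,0.007,0.003,0.08,0,0,0],[0.6,0,0,0.08,0,0,0],[0.6,0,0,0.08,0,0,0],[0.6,0,0,0.04,0,0,0],[0.6,0,0,0.028,0,0,0],[0.6,0,0,0,0,0,0],[0.6,0,0,0,0,0,0]]' 40
python3 - <<'E'
from h import *
rel([.5345,-.2475,.0276])
E
```

```text
time: 14.2
position: [0.5363, -0.2486, 0.0311]
ee_rot: [3.141, 0.004, 0.001]
wrist_force: [-0.7, 0.0, 0.6]
finger_gap: 0.0514
gripper_force: 0.0
pos [ 0.5363 -0.2486  0.0311] shift [-0.006  -0.0037  0.0116] y-ang deg -89.8 tilt [ 0.001 -0.    -1.   ] t 14.2
```

```bash
python3 -m creep '[[0.6,-0.006,-0.003,0.006,0,0,0],[0.6,0,0,0.006,0,0,0],[0.6,0,0,0,0,0,0],[0.6,0,0,0,0,0,0]]'
python3 -m creep '[[0.44,0,0,0,0,0,0],[0.44,0,0,0,0,0,0],[0.44,0,0,0,0,0,0],[0.3,0,0,0,0,0,0],[0.3,0,0,0,0,0,0],[0.3,0,0,0,0,0,0],[0.3,0,0,0,0,0,0]]' 50
```

```text
time: 14.6
position: [0.5342, -0.2474, 0.0271]
ee_rot: [3.141, 0.004, 0.001]
wrist_force: [0.2, 0.3, 1.3]
finger_gap: 0.051
gripper_force: 0.0
time: 15.3
position: [0.5343, -0.2475, 0.0275]
ee_rot: [3.142, 0.004, 0.0]
wrist_force: [-0.7, 0.8, 5.0]
finger_gap: 0.037
gripper_force: 49.4
```

```bash
python3 -m creep '[[0.3,0,0,-0.01,0,0,0],[0.3,0,0,-0.03,0,0,0],[0.3,0,0,-0.06,0,0,0],[0.3,0,0,-0.08,0,0,0],[0.3,0,0,-0.08,0,0,0],[0.3,0,0,-0.06,0,0,0],[0.3,0,0,-0.03,0,0,0],[0.3,0,0,0,0,0,0]]' 70
python3 - <<'E'
from h import *
rel([.5868,.199,.12],np.radians(80)); save(cam('wrist'),'w8',(150,150,430,360),2.5)
E
```

```text
time: 16.1
position: [0.5349, -0.2479, 0.1335]
ee_rot: [3.14, 0.004, 0.004]
wrist_force: [-1.3, -0.2, -1.2]
finger_gap: 0.0361
gripper_force: 70.0
pos [ 0.5349 -0.2479  0.1335] shift [ 0.1769 -1.4892  0.0432] y-ang deg -89.8 tilt [ 0.003 -0.002 -1.   ] t 16.1
turn about tool z 0.0282 j6 1.0431149308199092
```

View pics/w8.png

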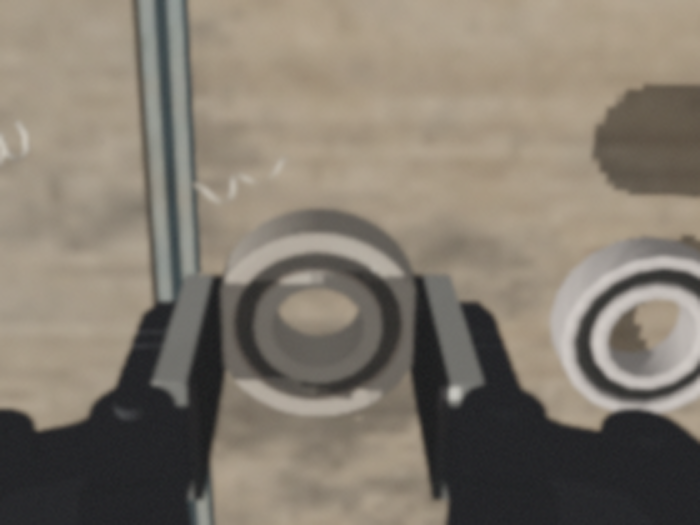

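The bearing is held level between the pads. Carry it across.

```bash
python3 -m creep '[[0.3,0.01,-0.04,0,0,0,0],[0.3,0.01,-0.08,0,0,0,0],[0.3,0.015,-0.11,0,0,0,0],[0.3,0.015,-0.11,0,0,0,0],[0.3,0.015,-0.11,0,0,0,0],[0.3,0.015,-0.11,0,0,0,0],[0.3,0.015,-0.11,0,0,0,0],[0.3,0.015,-0.11,0,0,0,0]]'
python3 -m creep '[[0.3,0.015,-0.11,0,0,0,0],[0.3,0.015,-0.11,0,0,0,0],[0.3,0.015,-0.11,0,0,0,0],[0.3,0.015,-0.11,0,0,0,0],[0.3,0.01,-0.1,0,0,0,0],[0.3,0,-0.06,0,0,0,0.014],[0.3,0,-0.03,0,0,0,0.014],[0.3,0,0,0,0,0,0]]'
python3 -m creep '[[0.3,0,0,0,0,0,0],[0.3,0,0,0,0,0,0]]'
python3 - <<'E'
from h import *
rel([.5868,.199,.0468],np.radians(80)); print(ctrl.sense()['finger_gap'])
E
```

```text
time: 16.95
position: [0.5654, -0.011, 0.1301]
ee_rot: [-3.141, -0.005, 0.004]
wrist_force: [-0.6, -0.3, -0.6]
finger_gap: 0.0356
gripper_force: 70.1
time: 17.75
position: [0.5864, 0.1775, 0.13]
ee_rot: [3.13, -0.268, -0.005]
wrist_force: [0.0, -0.2, -0.5]
finger_gap: 0.036
gripper_force: 70.1
time: 17.95
position: [0.5872, 0.1753, 0.1311]
ee_rot: [3.129, -0.271, -0.002]
wrist_force: [-0.6, -0.4, -0.8]
finger_gap: 0.0361
gripper_force: 70.1
pos [0.5872 0.1753 0.1311] shift [-0.0146 -0.0778  0.2808] y-ang deg -99.9 tilt [-0.001 -0.    -1.   ] t 17.95
turn about tool z 0.0003 j6 1.9458679091559543
0.036058710118998326
```

```bash
python3 -m creep '[[0.3,-0.007,-0.04,0.03,0,0,0],[0.3,-0.007,-0.038,0.05,0,0,0],[0.3,0,0,0.06,0,0,0],[0.3,0,0,0.06,0,0,0],[0.3,0,0,0.03,0,0,0],[0.3,0,0,0.02,0,0,0],[0.3,0,0,0,0,0,0],[0.3,0,0,0,0,0,0]]'
python3 - <<'E'
from h import *
rel([.587,.199,.0475],np.radians(80)); d=cam('wrist');save(d,'w9',(130,120,430,360),2.5)
E
```

```text
time: 18.75
position: [0.5881, 0.1997, 0.0573]
ee_rot: [-3.129, 0.272, -0.001]
wrist_force: [-0.6, -0.2, -1.1]
finger_gap: 0.0357
gripper_force: 70.1
pos [0.5881 0.1997 0.0573] shift [-0.0032  0.0028  0.0327] y-ang deg -99.9 tilt [ 0.001  0.    -1.   ] t 18.75
turn about tool z 0.0002 j6 1.9848985871489315
```

View pics/w9.png

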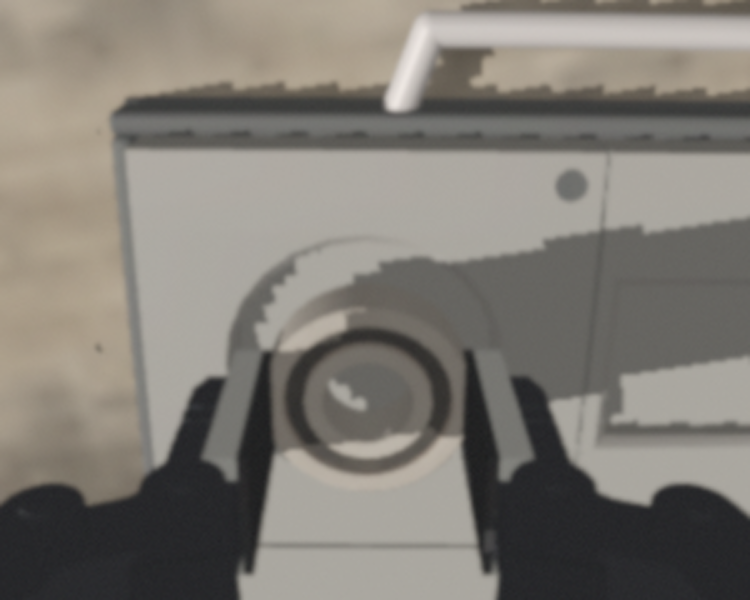

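Run:
```python
from h import *
d=cam('wrist');s=ctrl.sense();M=R.from_rotvec(s['ee_rot']).as_matrix()
f=lambda l,z:((pt(d,[(130+u/2.5,120+v/2.5) for u,v in l],z)-s['position'])@M*1000).round(1)
print(f([(364,238),(230,360),(498,345),(364,150),(364,545)],.025)); print('bearing',f([(369,306),(369,490)],s['position'][2]-.0155))
```

```text
[[ 26.5   0.3  33. ]
 [ -0.7 -27.6  32.9]
 [  2.9  28.   32.9]
 [ 44.4   0.3  33. ]
 [-48.3   0.4  32.8]]
bearing [[ 20.    1.3  15.5]
 [-19.8   1.4  15.5]]
```

```bash
python3 -m creep '[[0.3,-0.003,-0.003,0.015,0,0,0],[0.3,0,0,0.01,0,0,0],[0.3,0,0,0.005,0,0,0],[0.3,0,0,0,0,0,0],[0.3,0,0,0,0,0,0]]'
python3 -m creep '[[0.3,0,0,0.004,0,0,0],[0.3,0,0,0,0,0,0],[0.3,0,0,0,0,0,0]]'
```

```text
time: 19.35
position: [0.5869, 0.2005, 0.0477]
ee_rot: [3.13, -0.272, -0.0]
wrist_force: [0.2, 0.3, -1.4]
finger_gap: 0.0362
gripper_force: 70.1
time: 19.65
position: [0.5871, 0.2005, 0.0468]
ee_rot: [-3.13, 0.272, -0.001]
wrist_force: [0.1, -0.3, 0.2]
finger_gap: 0.036
gripper_force: 70.2
```

```bash
python3 -m creep '[[0.3,0,0,0.003,0,0,0],[0.3,0,0,0,0,0,0],[0.3,0,0,0,0,0,0]]'
python3 -m creep '[[0.3,0,0,0.002,0,0,0],[0.3,0,0,0,0,0,0],[0.3,0,0,0,0,0,0]]'
```

```text
time: 19.95
position: [0.5871, 0.2006, 0.0467]
ee_rot: [-3.13, 0.272, -0.0]
wrist_force: [-3.3, -1.1, 4.9]
finger_gap: 0.0364
gripper_force: 70.9
time: 20.25
position: [0.5872, 0.2006, 0.0466]
ee_rot: [3.13, -0.272, -0.0]
wrist_force: [-3.3, -1.2, 8.5]
finger_gap: 0.0365
gripper_force: 71.2
```

```bash
python3 -m creep '[[0.45,0,0,0,0,0,0],[0.5,0,0,0,0,0,0],[0.6,0,0,0,0,0,0],[0.6,0,0,0,0,0,0],[0.6,0,0,-0.02,0,0,0],[0.6,0,0,-0.06,0,0,0],[0.6,0,0,-0.1,0,0,0],[0.6,0,0,-0.1,0,0,0]]'
python3 -m creep '[[0.6,0,0.04,-0.04,0,0,0],[0.6,0,0.08,0,0,0,0],[0.6,0,0.08,0,0,0,0],[0.6,0,0,0,0,0,0]]'
python3 - <<'E'
from h import *
d=cam('wrist');save(d,'w10',(20,20,300,300),2)
e=pix(d,[[.5868,.1995,.031]])[0];g=cv2.cvtColor(d['img'],cv2.COLOR_RGB2GRAY)
c=cv2.HoughCircles(cv2.medianBlur(g,3),cv2.HOUGH_GRADIENT,1,8,param1=120,param2=20,minRadius=12,maxRadius=45)[0]
print(e)
for q in c[np.hypot(c[:,0]-e[0],c[:,1]-e[1])<20]: print(q,pt(d,q[:2],.031).round(4))
rel([.652,-.142,.15])
E
```

```text
time: 21.05
position: [0.5864, 0.2004, 0.1296]
ee_rot: [3.129, -0.272, -0.002]
wrist_force: [1.0, 0.5, -0.2]
finger_gap: 0.0509
gripper_force: 0.0
time: 21.45
position: [0.5756, 0.1388, 0.1404]
ee_rot: [3.128, -0.276, -0.002]
wrist_force: [-1.2, 0.5, 0.2]
finger_gap: 0.051
gripper_force: 0.0
[191.6089764  211.67669994]
[200.5 208.5  28.8] [[0.5881 0.1924 0.031 ]]
[192.5 208.5  22.2] [[0.5891 0.1982 0.031 ]]
[185.5 204.5  29.7] [[0.593  0.2025 0.031 ]]
[187.5 216.5  25.1] [[0.5836 0.2035 0.031 ]]
[198.5 197.5  29.9] [[0.5966 0.1917 0.031 ]]
[197.5 218.5  19.4] [[0.5808 0.1966 0.031 ]]
[184.5 224.5  16.1] [[0.5778 0.2074 0.031 ]]
pos [0.5759 0.1399 0.1404] shift [ 0.4138  0.881  -0.032 ] y-ang deg -100.1 tilt [-0.001 -0.    -1.   ] t 21.5
```

```bash
python3 -m creep '[[0.5,0.05,0.1,0,0,0,0],[0.5,0.05,0.11,0,0,0,0],[0.5,0.05,0.11,0,0,0,0],[0.5,0.05,0.11,0,0,0,0],[0.5,0.05,0.11,0,0,0,0],[0.5,0.05,0.11,0,0,0,0],[0.5,0.05,0.11,0,0,0,0],[0.5,0.04,0.1,0,0,0,0]]'
python3 -m creep '[[0.5,0,0,0,0,0,-0.021],[0.5,0,0,0,0,0,-0.021],[0.5,0,0,0,0,0,-0.021],[0.5,0,0,0,0,0,-0.021],[0.5,0,0,0,0,0,-0.021],[0.5,0,0,0,0,0,-0.021],[0.5,0,0,0,0,0,-0.021],[0.5,0,0,0,0,0,-0.021]]'
python3 -m creep '[[0.5,0,0,0,0,0,-0.021],[0.5,0,0,0,0,0,-0.021],[0.5,0,0,0,0,0,0],[0.5,0,0,0,0,0,0]]'
python3 - <<'E'
from h import *
rel([.652,-.142,.03],np.radians(155.5))
d=cam('wrist');save(d,'w11')
u=pix(d,[[.662,-.120,.0095],[.642,-.164,.0095],[.652,-.142,.0095]]);print(u)
hsv=cv2.cvtColor(d['img'],cv2.COLOR_RGB2HSV)
x,y=u[2].astype(int);roi=hsv[y-75:y+75,x-75:x+75]
m=((roi[...,1]<38)&(roi[...,2]>115)).astype(np.uint8)*255
m=cv2.morphologyEx(m,cv2.MORPH_CLOSE,np.ones((7,7)))
cs,_=cv2.findContours(m,cv2.RETR_EXTERNAL,cv2.CHAIN_APPROX_NONE)
for c in sorted(cs,key=cv2.contourArea)[-3:]:
    (a,b),wh,an=cv2.minAreaRect(c);print(cv2.contourArea(c),(a+x-75,b+y-75),wh,an,(cv2.boxPoints(((a+x-75,b+y-75),wh,an))).round(1).tolist())
cv2.imwrite('pics/m.png',np.hstack([cv2.resize(d['img'][y-75:y+75,x-75:x+75,::-1],(400,400)),cv2.cvtColor(cv2.resize(m,(400,400)),8)]))
E
```

```text
time: 22.3
position: [0.6477, -0.134, 0.1405]
ee_rot: [-3.13, 0.272, 0.001]
wrist_force: [1.1, 0.2, -0.1]
finger_gap: 0.0429
gripper_force: 0.0
time: 23.1
position: [0.6474, -0.1323, 0.1404]
ee_rot: [-2.836, -1.35, 0.001]
wrist_force: [1.0, 0.7, -0.6]
finger_gap: 0.0426
gripper_force: 0.0
time: 23.5
position: [0.6473, -0.1325, 0.1406]
ee_rot: [-2.641, -1.7, 0.0]
wrist_force: [-0.9, 0.5, -0.1]
finger_gap: 0.043
gripper_force: 0.0
pos [ 0.6473 -0.1325  0.1406] shift [-0.0225  0.0276  0.3687] y-ang deg -24.5 tilt [-0.001  0.    -1.   ] t 23.5
turn about tool z 0.0001 j6 0.14370609822605873
[[287.70220703 181.4421976 ]
 [286.99745025 238.00522923]
 [287.34337781 210.56712012]]
275.5 (np.float64(219.5), np.float64(272.0)) (24.0, 15.0) 90.0 [[212.0, 260.0], [227.0, 260.0], [227.0, 284.0], [212.0, 284.0]]
3657.0 (np.float64(307.8707275390625), np.float64(241.880615234375)) (107.12266540527344, 125.34567260742188) 18.758651733398438 [[237.0, 284.0], [277.29998779296875, 165.3000030517578], [378.70001220703125, 199.8000030517578], [338.3999938964844, 318.3999938964844]]
```

Run:
```python
from h import *
d=cam('wrist');im=d['img'].astype(int);mn=im.min(2);hsv=cv2.cvtColor(d['img'],cv2.COLOR_RGB2HSV)
x0,x1,y0,y1=250,325,150,260
for v in range(y0,y1,3): print(v,''.join('#' if mn[v,u]>165 else '+' if hsv[v,u,1]<35 and mn[v,u]>100 else '.' if mn[v,u]>85 else ' ' for u in range(x0,x1,1)))
m=(mn[y0:y1,x0:x1]>165).astype(np.uint8)
n,l,st,ce=cv2.connectedComponentsWithStats(m);print(st,ce+[x0,y0])
```

```text
150 ...........................................................................
153 ...........................................................................
156 ...........................................................................
159 ...........................................................................
162 ...........................................................................
165 ...........................................................................
168 ...........................................................................
171 ...........................................................................
174 ...........................++++#################++.........................
177 ........................++#####################+++++.......................
180 ........................++####################++++++.......................
183 ........................++####################++++++. .....................
186 ...........................++++#############++++..     ....................
189 ................................++++++++++++++.        .
[... 1389 characters left out ...]
......................++####################+++++.....................
246 ............................+++#################+++++.   ..................
249 ...............................+++#############+++.     ...................
252 ..................................++++#+++++++++.      ............++++++++
255 ..................................++#########+++.     .....++++++++++++++++
258 ............................................          ..+++++++++++++++..  
[[   0    0   75  110 7241]
 [  25   24   24   14  256]
 [  27   41   24   60  726]
 [  36  102    9    5   27]] [[286.87308383 203.1952769 ]
 [286.2890625  179.86328125]
 [288.4214876  224.33884298]
 [289.55555556 254.55555556]]
```

The head is at rows 173–188, the nut at rows 230–252 and the tip near row 257. The shank runs down column 289 or so.

Run:
```python
from h import *
d=cam('wrist')
a,b=pt(d,[(289,196),(290.3,226)],.0095);v=a-b;an=np.arctan2(v[1],v[0]);print('axis deg',np.degrees(an))
e=v/np.linalg.norm(v);p=pt(d,[(289,173.5),(289,189.5),(290.5,229.5),(291,257.5)],.0095);t=(p-a)@e*1000;print(t, 'mid est', (t[0]+t[3])/2, t[1]-26,t[2]+17)
mid=a+e*((t[0]+t[3])/2+t[1]-26+t[2]+17)/3e3;print(mid)
rel([mid[0],mid[1],.0278],an+np.pi/2)
```

```text
axis deg 68.7334074908892
[ 18.25137381   5.35693054 -28.85620024 -54.63014577] mid est -18.189385980968627 -20.643069456720415 -11.85620024485667
[ 0.65205864 -0.14734186  0.0095    ]
pos [ 0.6473 -0.1327  0.1409] shift [-0.0379  0.0346  0.377 ] y-ang deg -24.4 tilt [-0.  0. -1.] t 23.65
turn about tool z -0.0087 j6 0.14237587581403577
```

```bash
python3 -m creep '[[0.4,-0.038,0.034,0.06,0,0,0],[0.4,0,0,0.08,0,0,-0.006],[0.4,0,0,0.08,0,0,0],[0.4,0,0,0.08,0,0,0],[0.4,0,0,0.04,0,0,0],[0.4,0,0,0.02,0,0,0],[0.4,0,0,0.008,0,0,0],[0.4,0,0,0,0,0,0]]' 60
python3 - <<'E'
from h import *
rel([.6521,-.1473,.0285])
d=cam('wrist');im=d['img'].astype(int);mn=im.min(2)
for v in range(210,330,5): print(v,''.join('#' if mn[v,u]>165 else '+' if mn[v,u]>110 else '.' if mn[v,u]>60 else ' ' for u in range(200,360,2)))
E
```

```text
time: 24.45
position: [0.6526, -0.1476, 0.0316]
ee_rot: [2.606, 1.752, 0.001]
wrist_force: [0.6, 0.5, -0.1]
finger_gap: 0.0343
gripper_force: 0.0
pos [ 0.6526 -0.1476  0.0316] shift [ 0.0004 -0.0018  0.0103] y-ang deg -22.2 tilt [ 0.001 -0.    -1.   ] t 24.45
210 +++++++++++++++++++++++++++####################+++++++++++++++++++++++++++++++++
215 +++++++++++++++++++++++++++##################+++++++++++++++++++++++++++++++++++
220 +++++++++++++++++++++++++++#################+++++...++++++++++++++++++++++++++++
225 +++++++++++++++++++++++++++++##############++++......+++++++++++++++++++++++++++
230 ++++++++++++++++++++++++++++++++++++##+++++.........++++++++++++++++++++++++++++
235 +++++++++++++++++++++++++++++++++##++####+++.......+++++++++++++++++++++++++++++
240 ++++++++++++++++++++++++++++++++#########+++......++++++++++++++++++++++++++++++
245 ++++++++++++++++++++++++++++++++#########+++......+++++++++++++++++++++++++++++.
250 ++++++++++++++++++++++++++++++++#########+++....+++++++++++++++++++++++++++++++.
255 ++++++++++++++++++++++++++++++++#########+++...++++++++++++++++++++++++
[... 478 characters left out ...]
###++...+++++++++.    .+#####.     .+++++
290 ++.     .+####+.      .........+##########++....++++++++.     +#####+.     .++++
295 +.     .+#####+.      ......   .+#########+++..+++++++++.     .+#####+.     .+++
300 .     .+#####+.       ..........+#########+++##+++++++++.      +######+.    ..++
305        ..+++#+.       ..........+########+++####+...+++++      .###++..      ..+
310            .++.      .........+++#############+++..++++++.    ..#+.             
315  .                  ...    ...++#############+++....+++++.                .     
320                    .....    ...+############+++....+++++++.                     
325                    .+....     ..+###########++....+++++++..
```

```bash
python3 - <<'E'
from h import *
d=cam('wrist');s=ctrl.sense();M=R.from_rotvec(s['ee_rot']).as_matrix()
print(((pt(d,[(278,231),(278,303)],.0095)-s['position'])@M*1000).round(1),((pt(d,[(278,231),(278,303)],.017)-s['position'])@M*1000).round(1))
E
python3 -m creep '[[0.4,0,-0.001,0.006,0,0,0],[0.4,0,0,0.004,0,0,0],[0.4,0,0,0,0,0,0]]'
python3 -m creep '[[0,0,0,0,0,0,0],[0,0,0,0,0,0,0],[0,0,0,0,0,0,0],[0,0,0,0,0,0,0],[0,0,0,0,0,0,0],[0,0,0,0,0,0,0]]'
```

```text
[[ 22.3   0.2  22.7]
 [-17.6   0.3  22.7]] [[ 25.5   0.2  15.2]
 [-12.2   0.3  15.2]]
time: 24.85
position: [0.6516, -0.1474, 0.0278]
ee_rot: [2.607, 1.753, 0.0]
wrist_force: [-0.6, 0.0, -0.7]
finger_gap: 0.0339
gripper_force: 0.0
time: 25.45
position: [0.6519, -0.1474, 0.028]
ee_rot: [2.607, 1.753, 0.0]
wrist_force: [-1.4, 0.0, 2.6]
finger_gap: 0.0094
gripper_force: 58.7
```

```bash
python3 -m creep '[[0,0,0,-0.02,0,0,0],[0,0,0,-0.05,0,0,0],[0,0,0,-0.08,0,0,0],[0,0,0,-0.1,0,0,-0.017],[0,0,0,-0.08,0,0,-0.017],[0,0,0,-0.03,0,0,0],[0,0,0,0,0,0,0],[0,0,0,0,0,0,0]]' 80
python3 - <<'E'
from h import *
rel([.5695,.1075,.12],np.radians(-10));print(ctrl.sense()['finger_gap'])
E
```

```text
time: 26.25
position: [0.651, -0.1471, 0.1347]
ee_rot: [-2.406, -2.018, 0.001]
wrist_force: [0.1, 0.5, -1.3]
finger_gap: 0.0085
gripper_force: 78.8
pos [ 0.651  -0.1471  0.1347] shift [ 0.7886 -0.415   0.05  ] y-ang deg -10.0 tilt [-0.001  0.001 -1.   ] t 26.25
turn about tool z -0.0 j6 -0.12796489184743282
0.008458225655414799
```

```bash
python3 -m creep '[[0,0.05,-0.025,0,0,0,0],[0,0.1,-0.05,0,0,0,0],[0,0.1,-0.055,0,0,0,0],[0,0.1,-0.055,0,0,0,0],[0,0.1,-0.055,0,0,0,0],[0,0.1,-0.055,0,0,0,0],[0,0.1,-0.055,0,0,0,0],[0,0.08,-0.04,0,0,0,0]]'
python3 -m creep '[[0,0.05,-0.02,0,0,0,0],[0,0,0,0.1,0,0,0],[0,0,0,0.08,0,0,0],[0,0,0,0.04,0,0,0],[0,0,0,0,0,0,0],[0,0,0,0,0,0,0]]'
python3 - <<'E'
from h import *
rel([.5695,.1075,.048],np.radians(-10));save(cam('wrist'),'w12')
E
```

```text
time: 27.05
position: [0.5715, 0.091, 0.1337]
ee_rot: [-2.403, -2.02, 0.004]
wrist_force: [0.4, -0.1, -0.3]
finger_gap: 0.0082
gripper_force: 78.8
time: 27.65
position: [0.5711, 0.1043, 0.0699]
ee_rot: [2.406, 2.02, 0.0]
wrist_force: [0.9, 0.2, -1.0]
finger_gap: 0.008
gripper_force: 78.9
pos [0.5711 0.1043 0.0699] shift [ 0.0097 -0.0071  0.0731] y-ang deg -10.0 tilt [ 0.  0. -1.] t 27.65
turn about tool z 0.0001 j6 0.26180309091513254
```

View pics/w12.png

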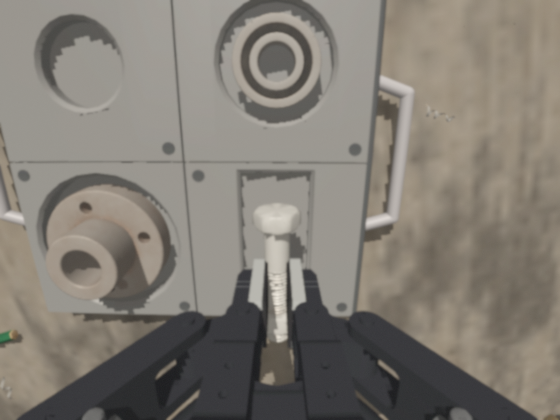

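Hub and bearing are seated. The oblong's far edge is at row 170, spanning columns 240–313.

Run:
```python
from h import *
d=cam('wrist');s=ctrl.sense();M=R.from_rotvec(s['ee_rot']).as_matrix()
f=lambda l,z:((pt(d,l,z)-s['position'])@M*1000).round(1)
print(f([(276,170.5),(276,162),(240,200),(313,200),(81,64),(38,316),(343,316)],.025));print('head',f([(277,207)],s['position'][2]-.009))
```

```text
[[  45.7   -1.2   46.2]
 [  50.1   -1.2   46.2]
 [  29.9  -20.1   46.2]
 [  29.9   18.3   46.3]
 [  97.5  -93.4   46. ]
 [ -45.9 -149.1   45.8]
 [ -43.5   39.3   46.3]]
head [[39.  -0.6  9. ]]
```

```bash
python3 -m creep '[[0,0.008,-0.002,0.03,0,0,0],[0,0,0,0.02,0,0,0],[0,0,0,0.012,0,0,0],[0,0,0,0.006,0,0,0],[0,0,0,0,0,0,0],[0,0,0,0,0,0,0]]'
python3 -m creep '[[0,0,0,0.005,0,0,0],[0,0,0,0,0,0,0],[0,0,0,0,0,0,0]]'
```

```text
time: 28.35
position: [0.5708, 0.1068, 0.0494]
ee_rot: [2.405, 2.021, 0.0]
wrist_force: [0.4, -0.1, 0.3]
finger_gap: 0.0084
gripper_force: 78.9
time: 28.65
position: [0.5707, 0.1068, 0.0479]
ee_rot: [2.405, 2.021, 0.0]
wrist_force: [-0.2, -0.3, -1.1]
finger_gap: 0.0084
gripper_force: 78.9
```

```bash
python3 -m creep '[[0,0,0,0.004,0,0,0],[0,0,0,0,0,0,0],[0,0,0,0,0,0,0]]'
python3 -m creep '[[0,0,0,0.003,0,0,0],[0,0,0,0,0,0,0],[0,0,0,0,0,0,0]]'
```

```text
time: 28.95
position: [0.5709, 0.1068, 0.047]
ee_rot: [2.405, 2.021, 0.001]
wrist_force: [-0.7, -0.2, 2.5]
finger_gap: 0.0084
gripper_force: 79.4
time: 29.25
position: [0.571, 0.1068, 0.047]
ee_rot: [2.405, 2.021, 0.0]
wrist_force: [-3.5, -1.4, 6.8]
finger_gap: 0.0083
gripper_force: 80.0
```

```bash
python3 -m creep '[[0.25,0,0,0,0,0,0],[0.35,0,0,0,0,0,0],[0.35,0,0,0,0,0,0],[0.35,0,0,-0.02,0,0,0],[0.35,0,0,-0.06,0,0,0],[0.35,0,0,-0.1,0,0,0],[0.35,0,0,-0.1,0,0,0],[0.35,0,0,-0.04,0,0,0]]'
python3 -m creep '[[0.4,0,0,0,0,0,0],[0.4,0,0,0,0,0,0]]'
python3 - <<'E'
from h import *
d=cam('wrist');mn=d['img'].astype(int).min(2);s=ctrl.sense();M=R.from_rotvec(s['ee_rot']).as_matrix()
for v in range(140,300,4): print(v,''.join('#' if mn[v,u]>165 else '+' if mn[v,u]>120 else '.' if mn[v,u]>60 else ' ' for u in range(210,340,2)))
rel([.6147,-.2849,.15],np.radians(90))
E
```

```text
time: 30.05
position: [0.5727, 0.1069, 0.1453]
ee_rot: [2.403, 2.019, 0.008]
wrist_force: [0.7, -0.5, 1.3]
finger_gap: 0.0298
gripper_force: 0.0
time: 30.25
position: [0.5701, 0.1067, 0.1406]
ee_rot: [-2.405, -2.021, 0.002]
wrist_force: [0.0, 0.7, -0.6]
finger_gap: 0.0342
gripper_force: 0.0
140 +++++++++++++++++++++++++++++++++++++++++++++++++++++++++++++++++
144 +.+++++++++++++++++++++++++++++++++++++++++++++++++++++++++++++++
148 +++++++++++++++++++++++++++++++++++++++++++++++++++++++++++++++++
152 +++++...+++++++++++++..........................++++++++++++++++++
156 +++++...+++++++++++++...........++.........++..++++++++++++++++++
160 +++++++++++++++++++++.+++++++++++++++++++++++++++++++++++++++++++
164 +++++++++++++++++++++.+++++++###########+++++++++++++++++++++++++
168 +++++++++++++++++++++.++++++###########++++++++++++++++++++++++++
172 +++++++++++++++++++++.+++++++##########++++++++++++++++++++++++++
176 +++++++++++++++++++++..+++++++########++..+++++++++++++++++++++++
180 +++++++++++++++++++++.++++++.....++++......++++++++++++++++++++++
184 +++++++++++++++++++++.+++++++.++##
[... 1448 characters left out ...]
+.   ..................................   .#####+....
272 ......+#####+   ....................................  .+#####....
276 ......#####+.   .....++++++++++++++++++++++++.+++++.   .#####+.  
280    ..+#####+    ......+++++++++++++++++++++++++++++.   .+#####+..
284 .. .+#####+.    ......+++++++++++++++++++++++++++++.    .######..
288 ....+#####+.    .......+++++++++++++++++...++++++++.    .+#####+.
292   .+######.     ......++++++++++++++++++++++++++++..     .######.
296  ..######+.     .....++++++++++++++++++++++++++++++.     .+#####+
pos [0.5696 0.1066 0.1398] shift [-1.2597  0.3731 -0.0342] y-ang deg -9.9 tilt [-0.003 -0.    -1.   ] t 30.3
turn about tool z 0.2224 j6 0.26584032098446786
```

The bolt lies inside the oblong pocket. On to the plug.

```bash
python3 -m creep '[[0.5,-0.08,0.02,-0.03,0,0,0],[0.5,-0.11,0.032,0,0,0,0],[0.5,-0.11,0.032,0,0,0,0],[0.5,-0.11,0.032,0,0,0,0],[0.5,-0.11,0.032,0,0,0,0],[0.5,-0.11,0.032,0,0,0,0],[0.5,-0.11,0.032,0,0,0,0],[0.5,-0.11,0.032,0,0,0,0]]'
python3 -m creep '[[0.5,-0.11,0.032,0,0,0,0],[0.5,-0.11,0.032,0,0,0,0],[0.5,-0.11,0.032,0,0,0,0],[0.5,-0.08,0.03,0,0,0,0],[0.5,0,0,0,0,0,0],[0.5,0,0,0,0,0,0]]'
python3 - <<'E'
from h import *
rel([.6147,-.2849,.034])
d=cam('wrist');mn=d['img'].astype(int).min(2);e=pix(d,[[.6147,-.2849,.024],[.6147,-.2849,.005]]);print(e)
x,y=e[0].astype(int)
for v in range(y-50,y+40,3): print(v,''.join('#' if mn[v,u]>165 else '+' if mn[v,u]>130 else '.' if mn[v,u]>60 else ' ' for u in range(x-45,x+45,1)))
print(x-45)
E
```

```text
time: 31.1
position: [0.5976, -0.158, 0.1481]
ee_rot: [-2.403, -2.019, 0.003]
wrist_force: [-0.1, 0.3, -0.8]
finger_gap: 0.0424
gripper_force: 0.0
time: 31.7
position: [0.6138, -0.2844, 0.1483]
ee_rot: [-2.404, -2.017, 0.002]
wrist_force: [-0.2, -0.6, -0.6]
finger_gap: 0.0428
gripper_force: 0.0
pos [ 0.6138 -0.2844  0.1483] shift [-0.0017  0.0044  0.381 ] y-ang deg -10.0 tilt [-0.003  0.002 -1.   ] t 31.7
[[279.08401713 206.1536476 ]
 [279.0222943  198.7401448 ]]
156 ..........................................................................................
159 ......................................+++++...............................................
162 .....................................++++.................................................
165 .......+++++++..........................+.................................................
168 ........++++++++........................................................+++...............
171 ........++++++++++........................................................................
174 ........++++++++++++......................................
[... 1521 characters left out ...]
..................+.+.+........
225 ..........................................................................................
228 ..........................................................................................
231 ..........................................................................................
234 ..++++++++................................................................................
237 +++++++++++++...+++++++++++...................................................+++.........
240 +++++++++++++++++++++++++++....................................................++.........
243 ++++++++++++++++++++++++++++..........................................+++.................
234
```

Run:
```python
from h import *
d=cam('wrist');p=pt(d,[(282.5,207.5)],.024)[0];print(p,pt(d,[(283,202)],.005));rel([p[0],p[1],.034])
```

```text
[ 0.61733467 -0.28598654  0.024     ] [[ 0.61769969 -0.28782008  0.005     ]]
pos [ 0.6142 -0.2834  0.1492] shift [-0.007   0.0128  0.3838] y-ang deg -9.9 tilt [-0.002  0.002 -1.   ] t 31.8
```

```bash
python3 -m creep '[[0.5,-0.009,0.012,0.06,0,0,0],[0.5,0,0,0.08,0,0,0],[0.5,0,0,0.08,0,0,0],[0.5,0,0,0.08,0,0,0],[0.5,0,0,0.05,0,0,0],[0.5,0,0,0.03,0,0,0],[0.5,0,0,0,0,0,0],[0.5,0,0,0,0,0,0]]' 50
python3 - <<'E'
from h import *
rel([.6174,-.2866,.0335])
d=cam('wrist');mn=d['img'].astype(int).min(2)
for v in range(220,325,5): print(v,''.join('#' if mn[v,u]>165 else '+' if mn[v,u]>130 else '.' if mn[v,u]>60 else ' ' for u in range(200,360,2)))
E
```

```text
time: 32.6
position: [0.6185, -0.2881, 0.0375]
ee_rot: [2.404, 2.02, 0.001]
wrist_force: [0.5, -0.4, -0.4]
finger_gap: 0.0427
gripper_force: 0.0
pos [ 0.6185 -0.2881  0.0375] shift [ 0.0043 -0.0046  0.0132] y-ang deg -9.9 tilt [ 0.001 -0.001 -1.   ] t 32.6
220 ....++++++++++++................................................................
225 .++++++++++++++++...............................................................
230 +++++++++++++++++++++......................................++...................
235 +++++++.++..+++++++++......................................++...................
240 ++++++++++++++++........................+.................++++..................
245 ++++++++++++++++...............++#########++++..............++..................
250 +++++++++++++++.............+++##############+++++..............................
255 +++++++++++.++++..........+++#########+++#####+..++.............................
260 ++++++++++++++............+###++###############+.+++............+++++...........
265 ++++++++#####+  .+........#####+#++#########++##.++++......... .+#####+...
[... 237 characters left out ...]
.....     +#####+.   ...
285 ....+#####+.     ...........+#################............+..     .+#####+......
290 ...+#####+.      ............+###############+...........+++.      .######+.....
295  .+######.       ..............+###########+.................       .######...  
300 ..######.        ............................................       .+######.   
305 ..++###+.        ............................................        .#####+..  
310     ..++.       ..............................................      ..#+..      
315                ...............................................       ..         
320   ..           ......................................++++......           ..
```

```bash
python3 -m creep '[[0.5,0.003,-0.004,0.008,0,0,0],[0.5,0,0,0.004,0,0,0],[0.5,0,0,0,0,0,0]]'
python3 -m creep '[[0.1,0,0,0,0,0,0],[0.1,0,0,0,0,0,0],[0.1,0,0,0,0,0,0],[0.1,0,0,0,0,0,0],[0.1,0,0,0,0,0,0],[0.1,0,0,0,0,0,0]]'
python3 -m creep '[[0.1,0,0,-0.02,0,0,0],[0.1,0,0,-0.05,0,0,0],[0.1,0,0,-0.08,0,0,0],[0.1,0,0,-0.1,0,0,0],[0.1,0,0,-0.05,0,0,0],[0.1,0,0,-0.03,0,0,0],[0.1,0,0,0,0,0,0]]'
python3 - <<'E'
from h import *
rel([.4955,.2155,.12])
d=cam('wrist');mn=d['img'].astype(int).min(2)
for v in range(240,325,5): print(v,''.join('#' if mn[v,u]>165 else '+' if mn[v,u]>130 else '.' if mn[v,u]>60 else ' ' for u in range(200,360,2)))
E
```

```text
time: 32.95
position: [0.6169, -0.2869, 0.0334]
ee_rot: [2.405, 2.021, 0.0]
wrist_force: [-0.5, -0.9, -0.3]
finger_gap: 0.0426
gripper_force: 0.0
time: 33.55
position: [0.6171, -0.287, 0.0335]
ee_rot: [2.405, 2.02, 0.0]
wrist_force: [-0.2, -0.1, 2.7]
finger_gap: 0.0145
gripper_force: 48.9
time: 34.25
position: [0.6175, -0.2872, 0.1339]
ee_rot: [2.403, 2.019, 0.002]
wrist_force: [0.1, -0.1, -0.3]
finger_gap: 0.0142
gripper_force: 48.8
pos [ 0.6175 -0.2872  0.1339] shift [ 1.5806 -0.6897  0.043 ] y-ang deg -9.9 tilt [ 0.002 -0.001 -1.   ] t 34.25
240 ..............+++++....+......................................................++
245 .............++++++++++++++.......................+..................+..........
250 ..................++.++++++.....+++########+++..................................
255 .....................+++++++.++++#############++................................
260 .......................+#####..+######+++++###+.+####+..........................
265 .....................+++####+. ..+##########+#. .#####+.........................
270 .......................+####+. ..##
[... 195 characters left out ...]
....................
285 ......................#####+. .++#############+. .#####+........................
290 ...............     .+#####+.  .+#############+. .+#####..     .................
295 ..............      .######.   .++############+  .+#####+.      ................
300 ..............     .+######.   .+############+.   .#####+.      ................
305 .............          ..+#.   ....++++++++...   .+#+..          ...............
310 ..........               ...   ................   ...              .............
315 .........                     .................                      ...........
320                               .................                            .....
```

```bash
python3 -m creep '[[0.1,0.06,-0.026,0,0,0,0],[0.1,0.11,-0.048,0,0,0,0],[0.1,0.11,-0.048,0,0,0,0],[0.1,0.11,-0.048,0,0,0,0],[0.1,0.11,-0.048,0,0,0,0],[0.1,0.11,-0.048,0,0,0,0],[0.1,0.11,-0.048,0,0,0,0],[0.1,0.11,-0.048,0,0,0,0]]'
python3 -m creep '[[0.1,0.11,-0.048,0,0,0,0],[0.1,0.11,-0.048,0,0,0,0],[0.1,0.11,-0.048,0,0,0,0],[0.1,0.11,-0.048,0,0,0,0],[0.1,0.11,-0.048,0,0,0,0],[0.1,0.11,-0.048,0,0,0,0],[0.1,0.06,-0.03,0,0,0,0],[0.1,0.03,-0.01,0,0,0,0]]'
python3 -m creep '[[0.1,0,0,0.05,0,0,0],[0.1,0,0,0.05,0,0,0],[0.1,0,0,0,0,0,0],[0.1,0,0,0,0,0,0]]'
python3 - <<'E'
from h import *
rel([.4955,.2155,.0545]);d=cam('wrist');mn=d['img'].astype(int).min(2)
print(pix(d,[[.4955,.2155,.025]]))
for v in range(140,280,5): print(v,''.join('#' if mn[v,u]>165 else '+' if mn[v,u]>130 else '.' if mn[v,u]>70 else ' ' for u in range(200,360,2)))
E
```

```text
time: 35.1
position: [0.5506, -0.0205, 0.1301]
ee_rot: [-2.403, -2.019, 0.003]
wrist_force: [0.7, 0.5, -0.2]
finger_gap: 0.0143
gripper_force: 48.8
time: 35.9
position: [0.4922, 0.2174, 0.1303]
ee_rot: [-2.401, -2.023, 0.005]
wrist_force: [-0.3, -0.1, -0.6]
finger_gap: 0.0144
gripper_force: 48.9
time: 36.3
position: [0.4941, 0.2145, 0.1005]
ee_rot: [-2.406, -2.018, 0.004]
wrist_force: [-0.2, -0.2, -0.3]
finger_gap: 0.0142
gripper_force: 48.9
pos [0.4941 0.2145 0.1005] shift [0.0042 0.0045 0.1534] y-ang deg -10.0 tilt [-0.003 -0.001 -1.   ] t 36.3
[[279.66408087 228.40197767]]
140 ................................................................................
145 ................................................................................
150 ................................................................................
155 ..++++++++++++++++++++++++++++++++++++++++++++++++++++++++++++++++++++++++++++..
160 ..+++++++++++++++++++++++++++++++++++++++++++++++++++++++++++++++++++++++++++++.
165 ..+++.....+++++++++++++++++++++++++++++++++++++++++++++++++++++++++++++++++++++.
170 ..+
[... 1162 characters left out ...]
++++++++++++++++.+++
240 .....++++++++++++++++++++++..++++++++++++++++++++++..++++++++++++++++++++++..+++
245 .....++++++++++++++++++++++++...+++++++++++++++++++++++++++++++++++++++++++.++++
250 .....+++++++++++++++++++++++++++++##########+++++++++++++++++++++++++++++++.++++
255 .....++++++++++++++++++++++++++++##############++++++++++++++++++++++++++++.++++
260 ......++++++++++++++++++#####..+#######+++####+.+#####+++++++++++++++++++++.++++
265 ++....++++++++++++++++++#####. ..+############. .#####++++++++++++++++++++.+++++
270 ......+++++++++++......+####+. ..############+. .#####+.....++++++++++++++.+++++
275 ......+++++++++..     .#####+  .+############+. .+#####.     .++++++++++++.+++++
```

Run:
```python
from h import *
d=cam('wrist');s=ctrl.sense();M=R.from_rotvec(s['ee_rot']).as_matrix()
print(((pt(d,[(279,194),(245,224),(313,224),(279,153),(203,170),(357,170)],.025)-s['position'])@M*1000).round(1))
```

```text
[[ 23.6   0.5  77.2]
 [  3.5 -21.2  77.2]
 [  3.6  22.3  77.2]
 [ 49.1   0.4  77.2]
 [ 38.8 -45.6  77.1]
 [ 38.9  47.7  77.2]]
```

```bash
python3 -m creep '[[0.1,0.008,0.003,0.04,0,0,0],[0.1,0,0,0.05,0,0,0],[0.1,0,0,0.04,0,0,0],[0.1,0,0,0.02,0,0,0],[0.1,0,0,0.006,0,0,0],[0.1,0,0,0,0,0,0],[0.1,0,0,0,0,0,0]]'
python3 - <<'E'
from h import *
rel([.4965,.217,.0505])
E
```

```text
time: 37.1
position: [0.4964, 0.2181, 0.0558]
ee_rot: [2.405, 2.021, 0.001]
wrist_force: [0.1, 0.4, -0.9]
finger_gap: 0.0142
gripper_force: 48.9
pos [0.4964 0.2181 0.0558] shift [-0.0036  0.0009  0.0176] y-ang deg -9.9 tilt [ 0.001  0.    -1.   ] t 37.1
```

```bash
python3 -m creep '[[0.1,-0.003,0,0.01,0,0,0],[0.1,0,0,0.006,0,0,0],[0.1,0,0,0,0,0,0],[0.1,0,0,0,0,0,0]]'
python3 -m creep '[[0.1,0,0,0.004,0,0,0],[0.1,0,0,0,0,0,0],[0.1,0,0,0,0,0,0]]'
python3 -m creep '[[0.1,0,0,0.004,0,0,0],[0.1,0,0,0,0,0,0],[0.1,0,0,0,0,0,0]]'
```

```text
time: 37.5
position: [0.4958, 0.217, 0.0506]
ee_rot: [-2.405, -2.021, -0.0]
wrist_force: [0.2, 1.0, -1.2]
finger_gap: 0.0143
gripper_force: 48.9
time: 37.8
position: [0.4961, 0.2171, 0.0495]
ee_rot: [2.405, 2.021, 0.001]
wrist_force: [0.4, 0.5, 0.3]
finger_gap: 0.0144
gripper_force: 48.9
time: 38.1
position: [0.4961, 0.2172, 0.0494]
ee_rot: [-2.405, -2.021, 0.0]
wrist_force: [-2.8, -0.9, 8.0]
finger_gap: 0.0148
gripper_force: 49.7
```

Contact is where it should be. Release, rise, and check all four numerically with the cameras.

```bash
python3 -m creep '[[0.3,0,0,0,0,0,0],[0.4,0,0,0,0,0,0],[0.4,0,0,0,0,0,0],[0.4,0,0,-0.02,0,0,0],[0.4,0,0,-0.06,0,0,0],[0.4,0,0,-0.1,0,0,0],[0.4,0,0,-0.1,0,0,0],[0.4,-0.04,0,-0.1,0,0,0]]'
python3 -m creep '[[0.4,-0.1,0,-0.05,0,0,0],[0.4,-0.08,0,0,0,0,0],[0.4,0,0,0,0,0,0],[0.4,0,0,0,0,0,0]]'
python3 - <<'E'
from h import *
d=cam('wrist');save(d,'wend');s=ctrl.sense();M=R.from_rotvec(s['ee_rot']).as_matrix()
mn=d['img'].astype(int).min(2)
for n,q in dict(plug=[.4955,.2155,.025],bolt=[.5695,.1075,.028]).items():
    x,y=pix(d,[q])[0].astype(int);print(n,x,y,s['position'])
    for v in range(max(y-44,0),y+44,4): print(v,''.join('#' if mn[v,u]>165 else '+' if mn[v,u]>125 else '.' if mn[v,u]>70 else ' ' for u in range(max(x-50,0),min(x+50,560))))
E
```

```text
time: 38.9
position: [0.4938, 0.2058, 0.1636]
ee_rot: [-2.404, -2.022, -0.001]
wrist_force: [-0.3, 0.2, -0.1]
finger_gap: 0.0345
gripper_force: 0.0
time: 39.3
position: [0.4844, 0.1519, 0.1773]
ee_rot: [-2.406, -2.019, -0.001]
wrist_force: [0.2, -0.4, -0.7]
finger_gap: 0.0342
gripper_force: 0.0
plug 277 117 [0.48437255 0.1523105  0.17698799]
73 ++++++++++++++++++++++++++++++++++++++++++++++++++++++++++++++++++++++++++++++++++++++++++++++++++++
77 ++++++++++++++++++++++++++++++++++++++++++++++++++++++++++++++++++++++++++++++++++++++++++++++++++++
81 ++++++++++++++++++++++++++++++++++++++++++++++++++++++++++++++++++++++++++++++++++++++++++++++++++++
85 ++++++++++++++++++++++++++++++++++++++++++++++++++++++++++++++++++++++++++++++++++++++++++++++++++++
89 +++++++++++++++++++++++++++++++++++++++++..................+++++++++++++++++++++++++++++++++++++++++
93 ++++++++++++++++++++++++++++++++++................................++++++++++++++++++++++++++++++++++
97 ++++++++++++++++++++++++++++++........................................++++++++++++++++++++++++++++++
101 ++++++++++++++++++++++++
[... 3204 characters left out ...]
+++++++++++++++++##########++++++++...+++++++++++++++++++++++++++++++.
247 +++++++++++++++++++++++++++++++++++++++++##########+++########+++..+++++++++++++++++++++++++++++++..
251 +++++++++++++++++++++++++++++++++++++..+++++#################+++..+++++++++++++++++++++++++++++++...
255 +++++++++++++++++++++++++++++++++++++...+++++###############++++..+++++++++++++++++++++++++++++++.++
259 ++++++++++++++++++++++++++++++++++++..........++++++###++++++++..+++++++++++++++++++++++++++++++.+..
263 ++++++++++++++++++++++++++++++++++++++......+++++######++++++++.+++++++++++++++++++++......++++.....
267 ++++++++++++++++++++++++++++++++++++++++++..........++++++++++++++++++++++++++++++++++....+++++.+...
```

Run:
```python
from h import *
d=cam('wrist');s=ctrl.sense();M=R.from_rotvec(s['ee_rot']).as_matrix()
f=lambda p,z:((pt(d,[p],z)-s['position'])@M*1000)[0].round(1)
print('far',f((388,182.5),.025),'head end low',f((388,188),.021),'tip top',f((383,265),.0345),'tip mid',f((383,266),.0285),'nest mid',((np.array([.5695,.1075,.025])-s['position'])@M*1000).round(1))
```

```text
far [ 11.1  94.3 151.7] head end low [  5.1  96.2 155.7] tip top [-62.8  95.1 142.2] tip mid [-67.2  97.4 148.2] nest mid [-29.7  91.7 151.7]
```

```bash
python3 -c "
from rig import ctrl
print(ctrl.finish_job())"
```

```text
the job is handed in; nothing more can be done
None
```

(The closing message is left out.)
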